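Shut the loudspeaker fixture's keeper, seat its thumbscrew and hold it a quarter turn back

ROBOT

A 6-joint arm with a two-finger parallel gripper is mounted at the origin on the work surface. World frame = base frame: x ahead of the robot, y to its left, z up, the work surface at z = 0. Lengths are in m, angles in rad, forces in N, time in s.
With the tool pointing down it reaches from about 0.325 to 0.9 m from the base axis. Payload 6.1 kg.
Tool frame: the origin (TCP) lies on the centre line of the jaws, within the pads' length; the fingertips stand 11 mm ahead of it and the grasp point (between the pads) lies 8 mm behind it; x points along the fingers, z is the direction in which the jaws open and shut, and the axes are right-handed (so a half turn about x gives the same grasp; the last joint's range is limited). The gripper opens to 85 mm and grips with 20 to 120 N. Pads are 22 mm wide; open, the fingers measure 114 mm over their backs; the gripper's body (76 mm by 85 mm) begins 54 mm behind the grasp point. The pads swing forward as they close: fully open they stand 13 mm farther back than shut.
Start: joints at [-1.293, 0.22, 1.526, -0, 1.395, -0.126], TCP at [0.246, -0.575, 0.242] pointing down, gripper open.
Joint ranges: [-2.98, 2.98], [-0.91, 2.08], [0.09, 2.57], [-1.24, 4.39], [0.2, 2.65], [-2.68, 2.68]. Speed limits (rad/s): [2.57, 2.57, 3.01, 3.14, 3.14, 3.14].

INTERFACE

Orientations are given as [roll, pitch, yaw] about the fixed x, y, z axes, in that order (R = Rz(yaw) Ry(pitch) Rx(roll)).
In Python, from station import bot, optics, order gives the robot as it stands. The module is installed in compiled form; this text tells all that it offers.
- The arm moves only by the tool play_rows, never from a script. Its argument "plan" is a list that holds one entry, the list of rows, each a list of 7 numbers: the shift along the tool's x, y, z in m, then the turn, a rotation vector about the tool's x, y, z in degrees, then the finger opening in m, from 0 to 0.0854. A call has 1 to 12 rows; each row is the pose to reach, as a shift and turn from the pose commanded when the call began, along the tool's axes at that moment; what a row does not reach only later rows make up. A row lasts 1/10 s, in which the tool goes at most 50 mm and 8.59 degrees, less where a joint would pass 70% of its speed; a pose out of reach is approached as far as the arm can. A call with a gripper value outside its range is refused whole. The fingers move at their own pace and stop on an object; the grip force is fixed at half the most. Time passes only in rows, so rows that repeat a pose let the fingers close. It gives the time, the measured TCP pose, the force and the opening at its end, in the units of the state.
- bot.state(): the state, without advancing time (a new reading comes with each control period).
- optics.get_image(name): name is "scene" or "top"; returns a dict with "img" (384x512x3 uint8, blue, green, red), "fx", "fy", "cx", "cy" (pixels), "dist_coeffs" ([k1, k2, p1, p2, k3] as OpenCV has them; the pictures are not rectified), "camera_from_world" (4x4, takes a point from world to camera coordinates). Camera axes: x right, y up, looking along -z (the intrinsics and any distortion apply to the point x, -y, -z); pixel columns grow to the right and rows downward; lengths in m; the calibration is good to about 2 mm. A picture is of the moment at which its call begins. There is no depth.
- order.close_job(): hands the job in, once; it reports no verdict.
Trained networks look in a picture, given as the dict that the camera call returned (one of the last four; its "shot" number tells which), for a name from the list of things; names that differ only in an ending like _2 or _b are one class to them, and where a whole thing is asked for, a point or a joint stands for the part that bears it (a point fixed in the world has none). Each returns a list of dicts, best first, with "p" (0 to 1); they miss things now and then, are a little off and sometimes report something else, mostly with a low value. They report only what shows in the picture. A call takes as long as a camera call. They do not tell look-alikes from the thing itself.
- optics.boxes_of(target, picture): "xyz" ([x, y, z] in m, in world coordinates, good to about 4 mm: the middle of the surface that is visible of it).
- optics.landmark_of(target, picture): "xyz" ([x, y, z] in m, in world coordinates, good to about 4 mm: a listed point, or the origin of a listed thing).
The state is a dict: "time": time; "joint_positions": joint angles; "qvel": joint speeds; "tau": joint torques, N m; "tool_pos": TCP position; "ee_rot": TCP orientation; "contact_force": force on the tool from outside, world axes, zero at the start; "wrist_torque": the same for the moment, N m; "grip_width": opening from 0.0 (shut) to 1.0 (fully open).
Only numpy, scipy, OpenCV 4.12 (cv2) and the standard library are available. Lean on these libraries where they do the work, as an engineer would, in place of code of your own. Each camera call takes 0.05 s, during which the arm holds its last target. There are 200 camera calls.

TASK

Swing the yellow keeper bar shut over the loudspeaker until it clicks into its detent, then turn the red thumbscrew clockwise until it seats, and after that back it off a quarter turn (within about 10 degrees). Finish with the gripper still holding the thumbscrew steady at that setting, the way it is held while the test sweep runs; do not let go. The keeper must stay shut, the loudspeaker stay in its nest, and the other things on the bench be left where they are.

Things in the scene. Friction and masses are not known exactly. Their poses are not given: they have to be found in the camera images.
- fixture: aluminium base plate, 120 mm (its x) by 250 mm (its y) by 20 mm thick, screwed to the table. Origin at the centre of its underside; its z points up. It stands at a different place and yaw (up to 0.4 rad either way) each time. In its frame (mm): keeper pivot axis at (0, 85), nest centre at (0, 0), thumbscrew axis at (0, -80).
- keeper (a joint): the yellow keeper bar's hinge, rad: 0 = shut (bar over the loudspeaker, notched end round the screw), positive = swung open; seen from above it opens clockwise, towards the fixture's -x side, and shuts counter-clockwise. It starts 0.8 to 1.5 open. Over the last 0.1 rad its nub rides over a sprung ball (about 5 N at the post), which then holds it shut within 0.02 rad.
- keeper_post (a point): point on the axis of the black upright handle post of the keeper bar, 85 mm from the pivot; the post is round, 20 mm across, and stands from 64 mm to 102 mm above the table; this point is at 87 mm, the height to grip it.
- keeper_hinge (a point): point on the keeper's vertical pivot axis, at the height of the bar's underside (56 mm). The bar is 24 mm wide, 8 mm thick, reaches 189 mm from its pivot, underside 56 mm and top 64 mm above the table.
- screw (a joint): turn of the thumbscrew, rad: 0 = seated (hard stop, turned fully clockwise seen from above); positive = unscrewed, counter-clockwise seen from above. A quarter turn back from seated is 1.571. It starts between 0.7 and 2.6 and can go to 3.6. It turns with 0.05 N m of friction, stays where it is left and does not rise.
- screw_grip (a point): point on the axis of the thumbscrew at the height to grip it, 95 mm above the table. The red wing is an upright flat plate 46 mm long (its x), 12 mm thick (its y), from 70 mm to 112 mm above the table. This point's z is up; it turns with the screw, and its x is parallel to the fixture's x when the screw is seated. A steel collar 22 mm across lies below it.
- driver: black round loudspeaker, 72 mm across its flange and 29 mm tall, lying loose in the blue nest ring under the keeper; origin at the centre of its underside, 24 mm above the table; flange top at 53 mm.
- nest (a point): centre of the top of the blue nest ring (76 mm across), 48 mm above the table.
- spare_driver: a spare loudspeaker like the one in the nest; a bystander, loose on the table; origin at the middle of its underside.
- calibrator: upright black microphone calibrator, 42 mm across, 97 mm tall, orange band; a bystander, loose on the table; origin at the middle of its underside.
- spray: clear bottle with yellow label, 54 mm across, 130 mm tall; a bystander, loose on the table; origin at the middle of its underside.
- driver_tool: screwdriver lying flat; a bystander, loose on the table.
- tape_stand: blue tape dispenser with a roll, 150 x 55 mm, 88 mm tall; a bystander, loose on the table; origin at the middle of its underside.
- parts_tray: wooden tray 200 x 140 mm, 30 mm tall; a bystander, loose on the table; origin at the middle of its underside.
Mind the look-alikes: they are no part of the job. Leave any pink look-alike of the driver alone.

How it is judged:
On the way, in this order (a step that is already met when the one before it is completed fails the run):
1. the keeper bar is shut in its detent (value of joint keeper below 0.04 rad), for 0.2 s.
2. the thumbscrew is seated, with the keeper shut (value of joint screw below 0.06 rad and value of joint keeper below 0.04 rad), for 0.1 s.
3. the thumbscrew is backed off a quarter turn, in the gripper (value of joint screw between 1.31 and 1.83 rad and contact force between the fingers and screw above 3 N), for 0.2 s.
At the end, for the whole second after the job is handed in: the thumbscrew stands 1.31 to 1.83 rad (a quarter turn within 15 degrees) back from seated and still (under 0.1 rad/s), the fingers grip its wing with more than 3 N, the keeper is shut within 0.04 rad, and the loudspeaker lies in its nest within 5 mm (all of step 3 and velocity of joint screw between -0.1 and 0.1 rad/s and value of joint keeper below 0.04 rad and horizontal distance between driver and nest below 0.005 m and height (world z) of driver below 0.03 m); the arm keeps its last pose, push and grip.
It fails at once if the loudspeaker is knocked out of its nest (distance of driver from where it was at the start of the episode above 0.015 m).
It fails at once if another thing on the bench is pushed more than 30 mm (distance of any of spare_driver, calibrator, spray, driver_tool, tape_stand, parts_tray from where it was at the start of the episode above 0.03 m).
It also fails if it takes over 67 s, if anything falls off the work surface, if the arm or the gripper's body presses on something with over 40 N, if the wrist force passes 120 N, or if a joint passes its speed limit or range.

## Working session

There is one attempt and no reset: what is moved stays moved. The work goes in short steps, Python scripts to look and compute and a tool call to move; the robot and the scene stay as the last step left them, time stands still between calls to the robot, and variables do not carry over. Pictures are saved under pics/ and viewed, about 8 in all and at most 12, crops included, and the job is handed in when it is done.

Besides the shell and the picture viewer there is one more tool, called after "Emit:" by a JSON object that holds its "op" and its "data", one argument or row to a line. play_rows: Moves the arm, as the interface text tells. Its arguments: {"type":"object","properties":{"plan":{"type":"array"}},"required":["plan"]}

```bash
mkdir -p pics; cat > h.py <<'E'
from station import bot, optics, order
import numpy as np, cv2
def pix(p,I):
    c=np.array(I["camera_from_world"])@np.append(p,1); q=np.array([[c[0],-c[1],-c[2]]])
    K=np.array([[I["fx"],0,I["cx"]],[0,I["fy"],I["cy"]],[0,0,1.]])
    return cv2.projectPoints(q,np.zeros(3),np.zeros(3),K,np.array(I["dist_coeffs"]))[0].ravel().round(1)
def at_z(uv,z,I):
    K=np.array([[I["fx"],0,I["cx"]],[0,I["fy"],I["cy"]],[0,0,1.]])
    u=cv2.undistortPoints(np.array([[uv]],float),K,np.array(I["dist_coeffs"])).ravel()
    T=np.linalg.inv(np.array(I["camera_from_world"])); d=T[:3,:3]@[u[0],-u[1],-1]; o=T[:3,3]
    return o+d*(z-o[2])/d[2]
E
python3 - <<'E'
from h import *
for n in("scene","top"):
    I=optics.get_image(n); cv2.imwrite(f"pics/{n}0.png",I["img"])
    T=np.linalg.inv(np.array(I["camera_from_world"]));print(n,T[:3,3].round(3))
    for t in("keeper_post","keeper_hinge","screw_grip","nest","driver","fixture","calibrator","spray","spare_driver","tape_stand","parts_tray"):
        for r in optics.landmark_of(t,I)[:2]: print(t,round(r["p"],2),np.round(r["xyz"],3),pix(r["xyz"],I))
print(bot.state())
E
```

```text
scene [1.444 0.086 0.889]
keeper_post 0.62 [0.515 0.042 0.082] [278.  193.1]
keeper_hinge 0.6 [0.596 0.071 0.056] [285.4 221. ]
keeper_hinge 0.36 [ 0.615 -0.011  0.025] [253.6 230.9]
screw_grip 0.64 [ 0.413 -0.42  -0.003] [134.9 177.4]
screw_grip 0.56 [ 0.627 -0.089  0.095] [224.1 212.1]
driver 0.79 [ 0.435 -0.079 -0.002] [239.7 192.9]
driver 0.63 [ 0.614 -0.012  0.027] [253.5 229.9]
fixture 0.87 [ 0.613 -0.017 -0.002] [251.5 236.9]
calibrator 0.74 [0.63  0.414 0.004] [412.2 258.2]
spray 0.86 [ 0.413 -0.418  0.002] [135.4 176.4]
spare_driver 0.59 [ 0.52  -0.398 -0.001] [129.9 200. ]
tape_stand 0.9 [ 0.624 -0.473  0.001] [ 91.7 220.8]
parts_tray 0.79 [ 0.432  0.427 -0.002] [407.2 209.6]
top [ 0.436 -0.034  1.421]
keeper_post 0.63 [0.518 0.044 0.085] [232.8 195.8]
keeper_hinge 0.57 [0.596 0.07  0.057] [224.  169.9]
screw_grip 0.52 [ 0.63  -0.087  0.099] [277.8 155.2]
nest 0.56 [ 0.611 -0.009  0.048] [250.7 164.9]
driver 0.88 [ 0.429 -0.079 -0.   ] [275.3 225.9]
driver 0.65 [ 0.61  -0.005  0.021] [249.6 166.1]
fixture 0.74 [ 0.61  -0.011 -0.001] [252.  166.9]
calibrator 0.81 [ 0.623  0.
[... 186 characters left out ...]
_tray 0.77 [0.435 0.43  0.004] [108.2 226.9]
{'time': 1.2, 'joint_positions': array([-1.29311312e+00,  2.20414328e-01,  1.52651760e+00,  3.99292238e-06,
        1.39468024e+00, -1.26104262e-01]), 'qvel': array([-0.00032577,  0.00068138, -0.00137999, -0.00086499, -0.00078953,
       -0.00042526]), 'tau': array([ 8.67074377e-04, -4.96850216e+01, -3.89729977e+01, -7.43532519e-05,
        7.99693698e-04,  1.22306722e-05]), 'tool_pos': array([ 0.24555745, -0.5747295 ,  0.24228143]), 'ee_rot': array([2.81668857, 1.57077642, 1.64967901]), 'contact_force': array([-0.32865079,  0.17033156, -0.08976745]), 'wrist_torque': array([-0.0143023 , -0.02119955,  0.01502623]), 'grip_width': 0.9994166857119634}
```

```bash
python3 - <<'E'
import cv2,numpy as np
a=cv2.imread("pics/scene0.png");b=cv2.imread("pics/top0.png")
b=cv2.resize(b[100:260,180:320],None,fx=3.4,fy=3.4,interpolation=2)
a=cv2.resize(a[150:290,190:330],None,fx=2.2,fy=2.2,interpolation=2)
a=cv2.copyMakeBorder(a,0,b.shape[0]-a.shape[0],0,0,0)
cv2.imwrite("pics/c1.png",np.hstack([b,a]))
E
```

```text
(no output)
```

View pics/scene0.png

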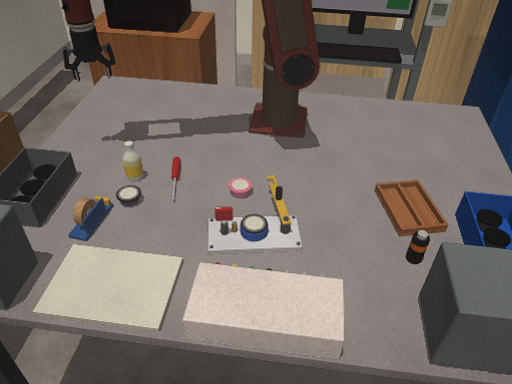

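View pics/c1.png

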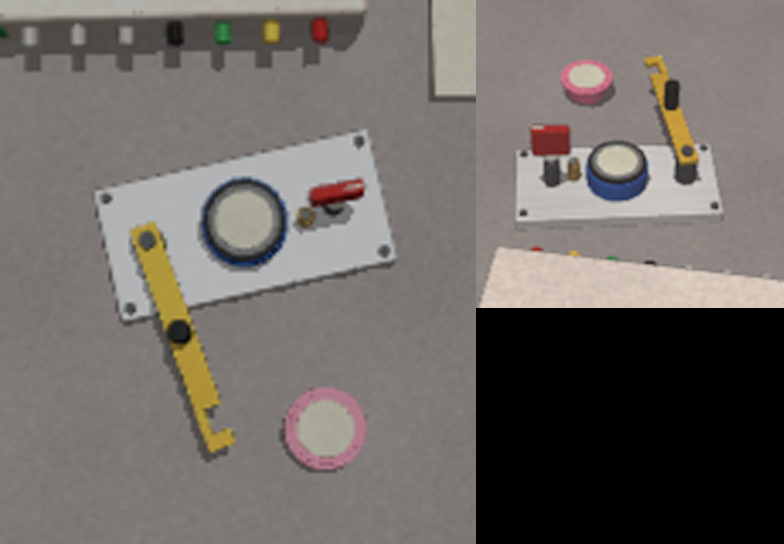

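```bash
cat >> h.py <<'E'
from scipy.spatial.transform import Rotation as R
from scipy.optimize import least_squares
def fit(H,N,S,w=(1,1,1)):
    def f(p):
        y=np.array([-np.sin(p[2]),np.cos(p[2])]);c=p[:2]
        return np.r_[w[0]*(c+.085*y-H[:2]),w[1]*(c-N[:2]),w[2]*(c-.08*y-S[:2])]
    s=least_squares(f,[.61,-.01,.2]);p=s.x;y=np.array([-np.sin(p[2]),np.cos(p[2])])
    return p, p[:2]+.085*y, p[:2]-.08*y, s.fun
def rot(): return R.from_euler('xyz',bot.state()["ee_rot"]).as_matrix()
def jaw(M=None):
    M=rot() if M is None else M; return np.degrees(np.arctan2(M[1,2],M[0,2]))
def goal(p,j):
    """row for world TCP p, jaw angle j deg, tool down"""
    s=bot.state();M=rot();a=np.radians(j);z=np.array([np.cos(a),np.sin(a),0]);x=np.array([0,0,-1.])
    G=np.c_[x,np.cross(z,x),z]
    return np.r_[M.T@(np.array(p)-s["tool_pos"]),np.degrees(R.from_matrix(M.T@G).as_rotvec())].round(4)
E
python3 - <<'E'
from h import *
p,H,S,r=fit(np.array([.596,.0705]),np.array([.611,-.008]),np.array([.6285,-.088]))
print(p,H,S,r.round(4)); print(rot().round(3),jaw())
for j in(109,289-360,):print(j,goal([.516,.042,.2],j))
E
```

```text
[ 0.61216789 -0.01013274  0.20210989] [0.59510527 0.0731371 ] [ 0.62822683 -0.08850436] [-0.0009  0.0026  0.0012 -0.0021 -0.0003 -0.0005]
[[-0.     0.92   0.393]
 [ 0.     0.393 -0.92 ]
 [-1.     0.    -0.   ]] -66.86472230968194
109 [ 4.230000e-02  4.910000e-01 -4.609000e-01 -1.758647e+02  5.000000e-04
 -1.700000e-03]
-71 [ 4.2300e-02  4.9100e-01 -4.6090e-01  4.1353e+00 -1.1000e-03 -3.0000e-04]
```

Emit:
{"op": "play_rows", "data": {
  "plan": [
    [[0.042,0.491,-0.461,4.1,0,0,0.05],[0.042,0.491,-0.461,4.1,0,0,0.05],[0.042,0.491,-0.461,4.1,0,0,0.05],[0.042,0.491,-0.461,4.1,0,0,0.05],[0.042,0.491,-0.461,4.1,0,0,0.05],[0.042,0.491,-0.461,4.1,0,0,0.05],[0.042,0.491,-0.461,4.1,0,0,0.05],[0.042,0.491,-0.461,4.1,0,0,0.05],[0.042,0.491,-0.461,4.1,0,0,0.05],[0.042,0.491,-0.461,4.1,0,0,0.05],[0.042,0.491,-0.461,4.1,0,0,0.05],[0.042,0.491,-0.461,4.1,0,0,0.05]]
  ]
}}

```text
time: 2.4
tool_pos: [0.4866, -0.0242, 0.2053]
ee_rot: [0.949, 1.57, -0.289]
contact_force: [0.9, -0.6, 0.3]
grip_width: 0.589
```

```bash
python3 - <<'E'
from h import *
print(bot.state()["tool_pos"],jaw(),goal([.516,.042,.2],-71))
E
```

```text
[ 0.48659673 -0.02424447  0.20530813] -70.96216919266946 [ 0.0053  0.0494 -0.053   0.0379  0.0429 -0.06  ]
```

Emit:
{"op": "play_rows", "data": {
  "plan": [
    [[0.003,0.03,-0.03,0,0,0,0.05],[0.003,0.03,-0.03,0,0,0,0.05],[0.003,0.03,-0.03,0,0,0,0.05],[0.003,0.03,-0.03,0,0,0,0.05]]
  ]
}}

```text
time: 2.8
tool_pos: [0.5043, 0.0113, 0.2019]
ee_rot: [-1.027, 1.57, -2.266]
contact_force: [-0.1, -0.3, 0.0]
grip_width: 0.577
```

```bash
python3 - <<'E'
from h import *
print(bot.state()["tool_pos"],jaw(),goal([.516,.042,.2],-71))
I=optics.get_image("top")
for t in("keeper_post","keeper_hinge","screw_grip","nest"):
    for r in optics.landmark_of(t,I)[:2]: print(t,round(r["p"],2),np.round(r["xyz"],3),pix(r["xyz"],I))
E
```

```text
[0.50428793 0.01128569 0.20193391] -70.98179754132991 [ 0.0019  0.0211 -0.0252  0.0182  0.0145  0.0239]
keeper_hinge 0.33 [0.435 0.43  0.004] [108.  226.9]
screw_grip 0.58 [ 0.631 -0.086  0.097] [277.5 155. ]
nest 0.69 [ 0.614 -0.006  0.047] [249.8 163.7]
```

Emit:
{"op": "play_rows", "data": {
  "plan": [
    [[0.002,0.021,-0.025,0,0,0,0.05],[0.002,0.021,-0.025,0,0,0,0.05],[0.06,0.021,-0.025,0,0,0,0.05],[0.09,0.021,-0.025,0,0,0,0.05],[0.105,0.021,-0.025,0,0,0,0.05],[0.118,0.021,-0.025,0,0,0,0.05],[0.118,0.021,-0.025,0,0,0,0.05]]
  ]
}}

```text
time: 3.75
tool_pos: [0.515, 0.0418, 0.0824]
ee_rot: [-1.928, 1.568, 3.116]
contact_force: [0.4, 0.5, 0.1]
grip_width: 0.586
```

```bash
python3 - <<'E'
from h import *
s=bot.state();print(s["tool_pos"],jaw(),s["contact_force"],s["joint_positions"])
I=optics.get_image("scene");cv2.imwrite("pics/d.png",cv2.resize(I["img"][140:270,190:330],None,fx=4,fy=4,interpolation=2))
E
```

```text
[0.51502304 0.0418468  0.08242942] -71.00106734437173 [0.35961088 0.46553552 0.13281728] [-7.15458588e-02  1.44415851e-01  1.93633807e+00 -1.55604038e-04
  1.06379964e+00  1.16773086e+00]
```

View pics/d.png

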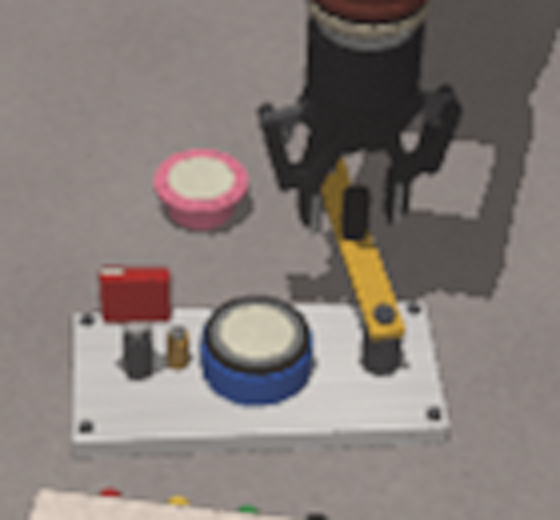

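```bash
cat >> h.py <<'E'
Hh=np.array([.5951,.0731])
def arc(ph,z=.0825):
    a=np.radians(ph);return goal([Hh[0]+.085*np.cos(a),Hh[1]+.085*np.sin(a),z],ph-270)
E
python3 - <<'E'
from h import *
np.set_printoptions(suppress=True)
for i in range(12): print(arc(201.4+6*max(i-0,0)).round(3)[[0,1,2,3]])
E
```

```text
[ 0.001 -0.    -0.    -2.392]
[ 0.001  0.001  0.009 -8.392]
[  0.001   0.002   0.017 -14.392]
[  0.001   0.005   0.026 -20.392]
[  0.001   0.009   0.034 -26.392]
[  0.001   0.013   0.042 -32.392]
[  0.001   0.018   0.049 -38.392]
[  0.001   0.024   0.056 -44.392]
[  0.001   0.031   0.062 -50.392]
[  0.001   0.038   0.067 -56.392]
[  0.001   0.046   0.072 -62.392]
[  0.001   0.054   0.075 -68.392]
```

Emit:
{"op": "play_rows", "data": {
  "plan": [
    [[0.0,0.0,0.0,-2.4,0,0,0.03],[0.0,0.0,0.0,-2.4,0,0,0.03],[0.0,0.001,0.009,-8.4,0,0,0.03],[0.0,0.002,0.017,-14.4,0,0,0.03],[0.0,0.005,0.026,-20.4,0,0,0.03],[0.0,0.009,0.034,-26.4,0,0,0.03],[0.0,0.013,0.042,-32.4,0,0,0.03],[0.0,0.018,0.049,-38.4,0,0,0.03],[0.0,0.024,0.056,-44.4,0,0,0.03],[0.0,0.031,0.062,-50.4,0,0,0.03],[0.0,0.038,0.067,-56.4,0,0,0.03],[0.0,0.038,0.067,-56.4,0,0,0.03]]
  ]
}}

```text
time: 5.0
tool_pos: [0.5757, -0.0092, 0.0855]
ee_rot: [0.081, 1.568, -0.174]
contact_force: [0.3, 0.4, -0.4]
grip_width: 0.354
```

```bash
python3 - <<'E'
from h import *
np.set_printoptions(suppress=True)
s=bot.state();print(s["tool_pos"],jaw(),s["contact_force"],s["grip_width"])
I=optics.get_image("scene")
for r in optics.landmark_of("keeper_post",I)[:2]: print(r)
for a in (263,269,274,278,281.6,284,285,286,287): print(a,arc(a).round(4)[[0,1,2,3]])
E
```

```text
[ 0.5757447  -0.00919617  0.08548012] -14.58846010677388 [ 0.302378    0.35266924 -0.35985088] 0.3538610440434466
{'xyz': [0.572, -0.01, 0.0836], 'p': 0.88}
263 [ 0.0023  0.0001  0.0106 -7.76  ]
269 [  0.0023   0.0018   0.0193 -13.76  ]
274 [  0.0023   0.0039   0.0264 -18.76  ]
278 [  0.0023   0.006    0.032  -22.76  ]
281.6 [  0.0024   0.0082   0.0369 -26.36  ]
284 [  0.0024   0.0098   0.04   -28.76  ]
285 [  0.0024   0.0106   0.0413 -29.76  ]
286 [  0.0024   0.0113   0.0426 -30.76  ]
287 [  0.0024   0.0121   0.0439 -31.76  ]
```

Emit:
{"op": "play_rows", "data": {
  "plan": [
    [[0.001,0.0,0.0106,-7.8,0,0,0.03],[0.001,0.002,0.0193,-13.8,0,0,0.03],[0.001,0.004,0.0264,-18.8,0,0,0.03],[0.001,0.006,0.032,-22.8,0,0,0.03],[0.001,0.008,0.037,-26.4,0,0,0.03],[0.001,0.01,0.04,-26.4,0,0,0.03],[0.001,0.01,0.0413,-26.4,0,0,0.03],[0.001,0.01,0.0413,-26.4,0,0,0.03]]
  ]
}}

```text
time: 5.9
tool_pos: [0.6167, -0.0091, 0.0833]
ee_rot: [-0.017, 1.57, 0.188]
contact_force: [0.3, -0.9, -0.1]
grip_width: 0.352
```

```bash
python3 - <<'E'
from h import *
s=bot.state();print(s["tool_pos"],jaw(),s["contact_force"],s["grip_width"])
for n in ("scene","top"):
    I=optics.get_image(n)
    for r in optics.landmark_of("keeper_post",I)[:1]: print(r)
E
```

```text
[ 0.61666875 -0.00912739  0.08332285] 11.745772236228412 [ 0.30145851 -0.87116161 -0.1013753 ] 0.3517712222816416
{'xyz': [0.6124, -0.0113, 0.0867], 'p': 0.91}
{'xyz': [0.6137, -0.0062, 0.0876], 'p': 0.72}
```

Emit:
{"op": "play_rows", "data": {
  "plan": [
    [[0,0,0.002,0,0,0,0.03],[0,0,0.004,0,0,0,0.03],[0,0,0.004,0,0,0,0.03],[0,0,0.004,0,0,0,0.03]]
  ]
}}

```text
time: 6.5
tool_pos: [0.6175, -0.0089, 0.0827]
ee_rot: [3.03, 1.563, -3.047]
contact_force: [-12.5, -2.3, 9.4]
grip_width: 0.353
```

Emit:
{"op": "play_rows", "data": {
  "plan": [
    [[0,0,0.003,0,0,0,0.03],[0,0,0.003,0,0,0,0.03],[0,0,0.003,0,0,0,0.03]]
  ]
}}

```text
time: 6.8
tool_pos: [0.6177, -0.0089, 0.0825]
ee_rot: [3.043, 1.557, -3.033]
contact_force: [-23.2, -4.5, 16.9]
grip_width: 0.353
```

```bash
python3 - <<'E'
from h import *
s=bot.state();print(s["tool_pos"],jaw(),s["contact_force"],s["grip_width"])
I=optics.get_image("top");cv2.imwrite("pics/e.png",cv2.resize(I["img"][110:220,200:320],None,fx=5,fy=5,interpolation=2))
E
```

```text
[ 0.61769762 -0.00891536  0.08246571] 11.843041241342457 [-23.21149869  -4.51060683  16.86166582] 0.35343256876794094
```

View pics/e.png

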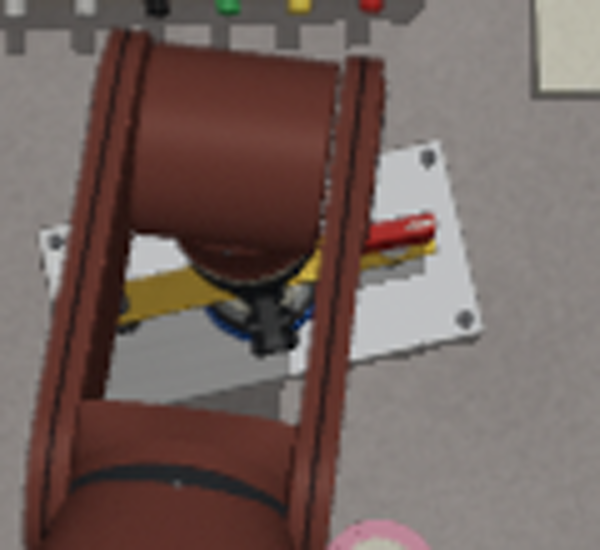

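Emit:
{"op": "play_rows", "data": {
  "plan": [
    [[0,0,-0.006,0,0,0,0.03],[0,0,-0.0115,0,0,0,0.035],[0,0,-0.0115,0,0,0,0.045],[0,0,-0.0115,0,0,0,0.045],[-0.02,0,-0.0115,0,0,0,0.045],[-0.06,0,-0.0115,0,0,0,0.045],[-0.11,0,-0.0115,0,0,0,0.05],[-0.11,0,-0.0115,0,0,0,0.05],[-0.11,0,-0.0115,0,0,0,0.05]]
  ]
}}

```text
time: 7.75
tool_pos: [0.6138, -0.0103, 0.1954]
ee_rot: [-0.325, 1.566, -0.118]
contact_force: [0.5, 0.1, -0.7]
grip_width: 0.587
```

```bash
python3 - <<'E'
from h import *
s=bot.state();print(s["tool_pos"],jaw(),s["contact_force"],s["grip_width"])
ims=[]
for n,(a,b) in (("scene",(170,190)),("top",(120,200))):
    I=optics.get_image(n);ims.append(cv2.resize(I["img"][a:a+90,b:b+120],None,fx=3.3,fy=3.3,interpolation=2))
    for t in("keeper_post","screw_grip"):
        for r in optics.landmark_of(t,I)[:1]: print(t,r,pix(r["xyz"],I))
cv2.imwrite("pics/f.png",np.hstack(ims))
for z in(.2,.09):print(goal([.6285,-.088,z],12.5))
E
```

```text
[ 0.61382848 -0.01026248  0.19540119] 11.845046932237853 [ 0.54655094  0.12132946 -0.66104937] 0.5869061079141846
keeper_post {'xyz': [0.6139, -0.0131, 0.0839], 'p': 0.91} [253.5 214.9]
screw_grip {'xyz': [0.6276, -0.0864, 0.0958], 'p': 0.68} [225.  212.2]
screw_grip {'xyz': [0.4147, -0.2857, -0.003], 'p': 0.66} [343.6 229.6]
[-0.0089 -0.0798  0.0009 -0.6662 -0.1541 -0.0619]
[ 0.1011 -0.0799  0.0012 -0.6662 -0.1541 -0.0619]
```

View pics/f.png

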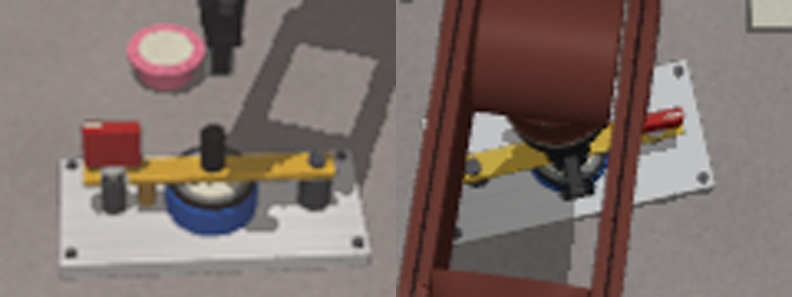

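Emit:
{"op": "play_rows", "data": {
  "plan": [
    [[0,-0.04,0.001,-0.7,0,0,0.055],[0,-0.08,0.001,-0.7,0,0,0.055],[0,-0.08,0.001,-0.7,0,0,0.055],[0.0,-0.08,0.001,-0.7,0,0,0.055],[0.0,-0.08,0.001,-0.7,0,0,0.055],[0.05,-0.08,0.001,-0.7,0,0,0.055]]
  ]
}}

```text
time: 8.65
tool_pos: [0.6351, -0.0886, 0.1507]
ee_rot: [-0.459, 1.555, -0.239]
contact_force: [1.8, -0.1, 1.1]
grip_width: 0.644
```

```bash
python3 - <<'E'
from h import *
s=bot.state();print(s["tool_pos"],jaw(),s["contact_force"],s["grip_width"])
ims=[]
for n,(a,b) in (("scene",(150,170)),("top",(110,220))):
    I=optics.get_image(n);ims.append(cv2.resize(I["img"][a:a+90,b:b+110],None,fx=3.6,fy=3.6,interpolation=2))
    for t in("keeper_post","screw_grip"):
        for r in optics.landmark_of(t,I)[:1]: print(t,r,pix(r["xyz"],I))
cv2.imwrite("pics/g.png",np.hstack(ims))
print(goal([.6285,-.088,.088],12.5))
E
```

```text
[ 0.63509571 -0.08856251  0.15070504] 12.611440967859261 [ 1.77081033 -0.05230409  1.13872571] 0.6443230403347513
keeper_post {'xyz': [0.6121, -0.0103, 0.0819], 'p': 0.69} [254.6 215.1]
screw_grip {'xyz': [0.6291, -0.0881, 0.0943], 'p': 0.77} [224.2 212.9]
keeper_post {'xyz': [0.6131, -0.0089, 0.0872], 'p': 0.53} [250.5 162.2]
[ 0.0569  0.0003 -0.002   0.0878  0.1141  0.0545]
```

View pics/g.png

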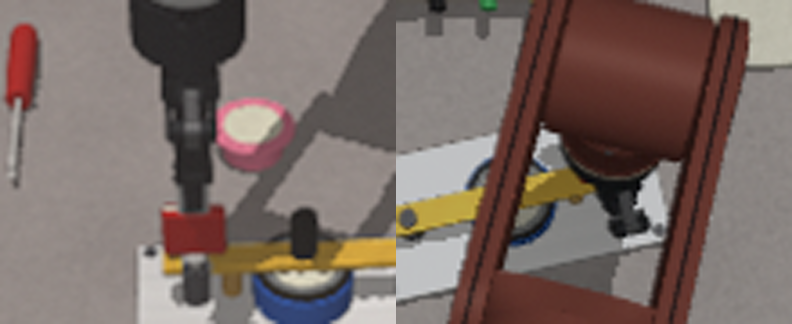

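Emit:
{"op": "play_rows", "data": {
  "plan": [
    [[0,0,-0.002,0,0,0,0.055],[0.03,0,-0.002,0,0,0,0.055],[0.05,0,-0.002,0,0,0,0.055],[0.06,0,-0.002,0,0,0,0.055],[0.06,0,-0.002,0,0,0,0.055]]
  ]
}}

```text
time: 9.45
tool_pos: [0.6269, -0.0886, 0.0823]
ee_rot: [2.647, 1.569, 2.866]
contact_force: [0.1, -0.5, -0.5]
grip_width: 0.647
```

```bash
python3 - <<'E'
from h import *
s=bot.state();print(s["tool_pos"],jaw(),s["contact_force"],s["grip_width"])
ims=[]
for n,(a,b) in (("scene",(150,170)),):
    I=optics.get_image(n);ims.append(cv2.resize(I["img"][a:a+90,b:b+110],None,fx=5,fy=5,interpolation=2))
    for t in("keeper_post","screw_grip"):
        for r in optics.landmark_of(t,I)[:1]: print(t,r,pix(r["xyz"],I))
cv2.imwrite("pics/h.png",np.hstack(ims))
print(goal([.6285,-.088,.088],12.5))
E
```

```text
[ 0.62690516 -0.08859849  0.08230728] 12.532856293399044 [ 0.08325914 -0.46304397 -0.48068601] 0.6473812339868407
keeper_post {'xyz': [0.6123, -0.0104, 0.087], 'p': 0.68} [254.6 213.7]
screw_grip {'xyz': [0.6298, -0.0892, 0.0946], 'p': 0.48} [223.8 212.9]
[-3.300e-03  1.100e-03  1.000e-04  3.610e-02  1.312e-01  7.000e-02]
```

View pics/h.png

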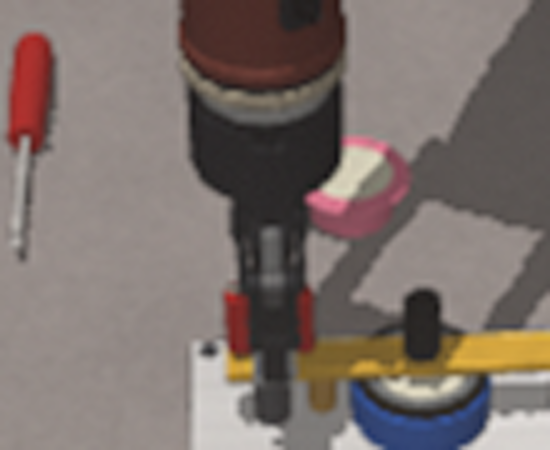

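Emit:
{"op": "play_rows", "data": {
  "plan": [
    [[-0.005,0,0.001,0,0,0,0.055],[-0.005,0,0.001,0,0,0,0.02],[-0.005,0,0.001,0,0,0,0.0],[-0.005,0,0.001,0,0,0,0.0],[-0.005,0,0.001,0,0,0,0.0],[-0.005,0,0.001,0,0,0,0.0],[-0.005,0,0.001,0,0,0,0.0],[-0.005,0,0.001,0,0,0,0.0]]
  ]
}}

```text
time: 10.4
tool_pos: [0.6286, -0.0887, 0.0884]
ee_rot: [-1.426, 1.571, -1.208]
contact_force: [-2.7, 0.7, 6.3]
grip_width: 0.132
```

```bash
python3 - <<'E'
from h import *
s=bot.state();print(s["tool_pos"],jaw(),s["contact_force"],s["wrist_torque"],s["grip_width"]*85.4,s["joint_positions"][5])
E
```

```text
[ 0.62856396 -0.08868947  0.08842232] 12.535062987424656 [-2.66541782  0.7443249   6.29642827] [-0.02571879  0.37562256 -0.02014737] 11.252019216653592 -0.4828966250072861
```

Emit:
{"op": "play_rows", "data": {
  "plan": [
    [[0,0,0,6,0,0,0],[0,0,0,12,0,0,0],[0,0,0,18,0,0,0],[0,0,0,24,0,0,0],[0,0,0,30,0,0,0],[0,0,0,36,0,0,0],[0,0,0,42,0,0,0],[0,0,0,48,0,0,0],[0,0,0,54,0,0,0],[0,0,0,60,0,0,0],[0,0,0,66,0,0,0],[0,0,0,66,0,0,0]]
  ]
}}

```text
time: 11.6
tool_pos: [0.6297, -0.0891, 0.0885]
ee_rot: [0.613, 1.568, -0.321]
contact_force: [4.0, -2.6, 1.5]
grip_width: 0.128
```

```bash
python3 - <<'E'
from h import *
s=bot.state();print(s["tool_pos"],jaw(),s["contact_force"],s["wrist_torque"],s["grip_width"]*85.4,s["joint_positions"][5])
E
```

```text
[ 0.62972652 -0.08911606  0.08847538] -53.53016302364902 [ 3.99399918 -2.5667485   1.4572873 ] [-0.32397523 -0.56522207 -0.04522854] 10.965526772259121 0.6699603572994073
```

Emit:
{"op": "play_rows", "data": {
  "plan": [
    [[0,0,0,5,0,0,0],[0,0,0,10,0,0,0],[0,0,0,15,0,0,0],[0,0,0,20,0,0,0],[0,0,0,23,0,0,0],[0,0,0,25,0,0,0],[0,0,0,25,0,0,0]]
  ]
}}

```text
time: 12.3
tool_pos: [0.6299, -0.0895, 0.0885]
ee_rot: [0.87, 1.567, -0.497]
contact_force: [4.9, -4.3, 0.4]
grip_width: 0.134
```

```bash
python3 - <<'E'
from h import *
s=bot.state();print(s["tool_pos"],jaw(),s["contact_force"],s["wrist_torque"],s["tau"][5],s["grip_width"]*85.4,s["joint_positions"][5])
E
```

```text
[ 0.62990962 -0.08954097  0.08848151] -78.32035781216604 [ 4.8522141  -4.33203087  0.44489207] [-0.54161096 -0.65721766  0.19180616] 0.49784503877162933 11.40604843022181 1.102750458966253
```

Emit:
{"op": "play_rows", "data": {
  "plan": [
    [[0,0,0,2,0,0,0],[0,0,0,4,0,0,0],[0,0,0,4,0,0,0]]
  ]
}}

```text
time: 12.6
tool_pos: [0.6295, -0.0896, 0.0886]
ee_rot: [0.539, 1.567, -0.895]
contact_force: [1.9, -4.4, 2.5]
grip_width: 0.134
```

```bash
python3 - <<'E'
from h import *
s=bot.state();print(s["tool_pos"],jaw(),s["contact_force"],s["wrist_torque"],s["tau"][5],s["grip_width"]*85.4,s["joint_positions"][5])
E
```

```text
[ 0.62945767 -0.08964022  0.08855605] -82.17978100998268 [ 1.93843075 -4.37690944  2.50489942] [-0.72169088 -0.33232307  1.3756892 ] 1.6493938118219376 11.45210569170988 1.1708631936739986
```

Emit:
{"op": "play_rows", "data": {
  "plan": [
    [[0,0,0,-3,0,0,0],[0,0,0,-9,0,0,0],[0,0,0,-16,0,0,0],[0,0,0,-23,0,0,0],[0,0,0,-30,0,0,0],[0,0,0,-37,0,0,0],[0,0,0,-44,0,0,0],[0,0,0,-51,0,0,0],[0,0,0,-58,0,0,0],[0,0,0,-65,0,0,0],[0,0,0,-72,0,0,0],[0,0,0,-72,0,0,0]]
  ]
}}

```text
time: 13.8
tool_pos: [0.6288, -0.0893, 0.0884]
ee_rot: [-0.758, 1.569, -0.937]
contact_force: [0.1, -4.4, 5.1]
grip_width: 0.131
```

Emit:
{"op": "play_rows", "data": {
  "plan": [
    [[0,0,0,-6,0,0,0],[0,0,0,-12,0,0,0],[0,0,0,-17,0,0,0],[0,0,0,-20.5,0,0,0],[0,0,0,-20.5,0,0,0],[0,0,0,-20.5,0,0,0],[0,0,0,-20.5,0,0,0],[0,0,0,-20.5,0,0,0]]
  ]
}}

```text
time: 14.6
tool_pos: [0.6287, -0.0893, 0.0885]
ee_rot: [-1.323, 1.57, -1.151]
contact_force: [-0.8, -5.8, 4.9]
grip_width: 0.13
```

```bash
python3 - <<'E'
from h import *
s=bot.state();print(s["tool_pos"],jaw(),s["contact_force"],s["wrist_torque"],s["grip_width"]*85.4,s["joint_positions"][5])
ims=[]
for n,(a,b) in (("scene",(150,170)),("top",(110,220))):
    I=optics.get_image(n);ims.append(cv2.resize(I["img"][a:a+90,b:b+110],None,fx=3.6,fy=3.6,interpolation=2))
    for t in("keeper_post","screw_grip","driver"):
        for r in optics.landmark_of(t,I)[:2]: print(t,r,pix(r["xyz"],I))
cv2.imwrite("pics/i.png",np.hstack(ims))
E
```

```text
[ 0.62870906 -0.08928365  0.08845244] 9.853232714767726 [-0.78158969 -5.77244425  4.86150532] [-0.76875879  0.10237568  0.01332248] 11.1176854401211 -0.43615024801399027
keeper_post {'xyz': [0.6128, -0.0107, 0.0847], 'p': 0.78} [254.4 214.5]
keeper_post {'xyz': [0.6199, -0.4745, 0.0012], 'p': 0.66} [ 91.7 219.8]
screw_grip {'xyz': [0.628, -0.0873, 0.0924], 'p': 0.67} [224.6 213.2]
driver {'xyz': [0.6141, -0.007, 0.0251], 'p': 0.6} [255.3 230.8]
driver {'xyz': [0.4345, -0.0742, 0.0039], 'p': 0.5} [241.2 191.4]
keeper_post {'xyz': [0.6147, -0.0085, 0.0866], 'p': 0.69} [250.4 161.7]
keeper_post {'xyz': [0.6236, 0.4186, -0.0009], 'p': 0.68} [112.1 165.4]
driver {'xyz': [0.6118, -0.0073, 0.0233], 'p': 0.63} [250.4 165.5]
```

View pics/i.png

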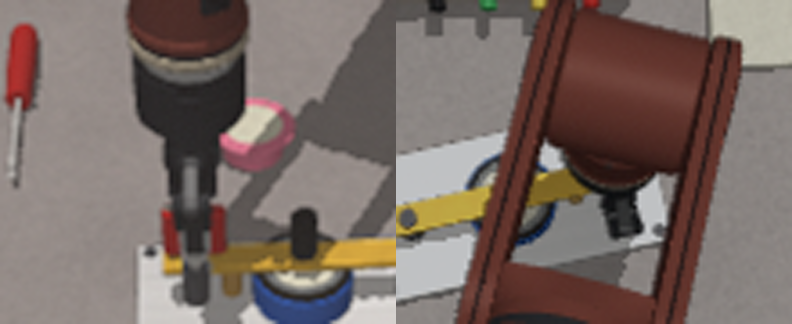

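```bash
python3 -c "
from h import *
print(order.close_job())"
```

```text
the job is handed in; nothing more can be done
None
```

The job is handed in at about 14.7 s on the robot's clock, with the gripper still holding the thumbscrew; `close_job` gives no verdict.

- **Keeper:** I swung it shut by pushing its post between loosely open fingers. It came up against a firm stop: about 23 N at the post and no further movement. In both cameras the post then lay within about 4 mm of its computed shut position, and it was still there at the end. I did not feel the detent click separately.
- **Thumbscrew:** I turned it clockwise from about a quarter turn open until the wrist torque rose to about 1.4 N m, which I took as seated. The torque began to rise with the jaws at -78.3°, against -78.4° expected from the fixture's yaw.
- **Back-off:** I then backed it off. The jaws stand at 9.9°, which puts the screw 88 to 92° from seated. The spread is because I could not rule out up to 4° of slip at the stop.
- **Last checks:** The fingers are closed on the wing at 11.1 mm, where the plate is nominally 12 mm, and the twist on the wrist is close to zero. The loudspeaker was found at its starting place within measuring error. The screwdriver and the pink look-alike are unmoved in the last picture; I did not re-measure the other bench items.
- **Disagreements:** The networks gave a few plainly false hits on other bench items, such as a "keeper post" at the tape stand. I ignored these.

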